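# Zero the coffee grinder and set it three clicks coarse

### The job

Set the coffee grinder (the straight metal cylinder, not the waisted wooden pepper mill): turn the adjustment ring on its top clockwise until the burrs touch and it stops, then back it off counter-clockwise by three clicks, that is three marks of the scale or 60 degrees from the stop, and let go. Leave the pepper mill's ring as it is and do not push the other things about.

Things in the scene. Friction and masses are not known exactly. Their poses are not given: they have to be found in the camera images.
- coffee_grinder: Coffee grinder: straight aluminium cylinder 84 mm across with a thin dark band, on a black rubber suction foot 100 mm across that holds it fixed to the worktop. Origin at the centre of its underside, z up. The black collar on top (88 mm across) ends at z = 120 mm; the adjustment ring sits on it. It stands left or right, the pepper mill on the other side.
- coffee_ring (a joint): The coffee grinder's adjustment ring, about the vertical axis of the grinder: 0 = burrs touching (hard stop), grows counter-clockwise seen from above as it is backed off, up to 2.2 rad; one click = one mark = 20 degrees = 0.349 rad. It turns smoothly (the clicks are only marked, not felt) against about 0.08 N m of friction and stays where it is left. It starts 0.4 to 1.15 rad from the stop.
- coffee_grip (a point): Grip point on the coffee grinder's ring, on its axis, 145 mm over the worktop, turning with it: x along the bar grip, y across it, z up. The ring is a steel disc 62 mm across, its top 129 mm over the worktop; on it stands a dark bar, 14 mm thick, about 50 mm long through the axis, from 129 to 157 mm over the worktop.
- coffee_pointer (a point): The pointer: a short black line on the disc before the bar's pointed (-x) end; this point is its outer end, 30 mm from the axis, 129 mm over the worktop. White marks lie every 20 degrees on the black collar round the ring, from 0 to 120 degrees counter-clockwise; the zero mark, longer and thicker, lies on the grinder's own -x side and is under the pointer at joint value 0.
- pepper_mill: Pepper mill, to be left alone: waisted wooden body about 88 mm across and 54 mm at the waist, fixed to the worktop by a like rubber foot; its collar ends at z = 140 mm, and a like ring and bar on it reach 177 mm. Origin at the centre of its underside.
- pepper_pointer (a point): Pointer of the pepper mill's ring, 30 mm from its axis, 149 mm over the worktop; it turns with that ring.
- mug: White mug, 86 mm across, 92 mm high, loose bystander. Origin at the centre of its underside.
- jar: Glass jar with a dark lid, 76 mm across, 98 mm high, loose bystander between and behind the two mills. Origin at the centre of its underside.
- mint_tin: Flat hinged tin 62x94x20 mm, loose bystander between the two mills. Origin at the centre of its underside.
- matchbox: Matchbox 36x53x14 mm, loose bystander on the right, towards the back. Origin at the centre of its underside.
- keys: Bunch of keys, 67x112x8 mm, loose bystander on the left. Origin at the centre of its underside.

How it is judged:
By the outcome, as a careful person would: the job done as asked, in the order asked, and still so for the second after the job is handed in, with the robot touching nothing.
It also fails if it takes over 32 s, if anything falls off the work surface, if the arm or the gripper's body presses on something with over 40 N, if the wrist force passes 120 N, or if a joint passes its speed limit or range.

### The arm

A 6-joint arm with a two-finger parallel gripper is mounted at the origin on a cart in front of the work surface, level with it; the furniture and walls round the work are solid. World frame = base frame: x ahead of the robot, y to its left, z up, the work surface at z = 0. Lengths are in m, angles in degrees, forces in N, time in s.
With the tool pointing down it reaches from about 0.25 to 0.725 m from the base axis. Payload 9.7 kg.
Tool frame: the origin (TCP) lies at the centre of the arm's flange, where the gripper is bolted on; the fingertips stand 173 mm ahead of it and the grasp point (between the pads) lies 155 mm ahead of it; z points along the fingers, y is the line along which they close (so a half turn about z gives the same grasp; the last joint's range is limited). The gripper opens to 85 mm and grips with 20 to 120 N. Pads are 22 mm wide; open, the fingers measure 114 mm over their backs; the gripper's body (76 mm by 85 mm) begins 54 mm behind the grasp point. The pads swing forward as they close: fully open they stand 13 mm farther back than shut.
Start: joints at [-73.854, 4.979, 10.078, 95.1, 0, 90], TCP at [0.153, -0.528, 0.405] pointing down, gripper open.
Joint ranges: [-179.16, 179.16], [-48.56, 103.87], [-65.8, 70.77], [-126.05, 130.52], [-82.76, 87.17], [-180, 180]. Speed limits (degrees/s): [127.2, 127.2, 147.25, 180, 180, 180].

### API

Orientations are given as [roll, pitch, yaw] about the fixed x, y, z axes, in that order (R = Rz(yaw) Ry(pitch) Rx(roll)).
In Python, from workcell import monitor, camera, get_calibration, bot gives the robot as it stands.
- The arm moves only by the tool carry_out, never from a script. Its argument "targets" is text: rows parted by semicolons, each of 7 numbers parted by spaces: the shift along the tool's x, y, z in units of 0.04 m (1.0 is 0.04 m), then the turn, a rotation vector about the tool's x, y, z in units of 0.1 rad (1.0 is 0.1 rad), then the opening, from -1 (shut) to 1 (fully open), so that 0 is half open. A call has exactly 8 rows; each row shifts and turns the commanded pose from where the row before left it, along the tool's axes as they then stand; what a row does not reach is not made up. A row lasts 1/12 s, in which the tool goes at most 41.7 mm and 7.16 degrees, less where a joint would pass 70% of its speed; a pose out of reach is approached as far as the arm can. A call with a number of a shift or a turn outside -1 to 1 is refused whole. A call with a gripper value outside its range is refused whole. The fingers move at their own pace and stop on an object; "newtons" is the grip in N (left out, the last holds). Time passes only in rows, so rows that do not move let the fingers close, or fill a call up. It gives the time, the measured TCP pose, the force, the opening and the grip force at its end, in the units of the state.
- monitor.get_obs(): the state, without advancing time (a new reading comes with each control period).
- camera(name): name is "scene" or "top"; returns the picture (384x512x3 uint8, red, green, blue); there is no depth.
- get_calibration(name): a dict with "fx", "fy", "cx", "cy" (pixels), "view" (4x4, takes a point from world to camera coordinates). Camera axes: x right, y down, z forward; pixel columns grow to the right and rows downward; lengths in m; the calibration is good to about 2 mm. A picture is of the moment at which its call begins. get_calibration takes no time and is no camera call.
- bot.job_done(): hands the job in; it is judged then, once.
The state is a dict: "time": time; "q": joint angles; "qd": joint speeds; "joint_efforts": joint torques, N m; "ee_pos": TCP position; "tcp_rot": TCP orientation; "wrist_force": force on the tool from outside, world axes, zero at the start; "torque": the same for the moment, N m; "opening": finger opening in m; "grasp_force": force on a finger pad.
Only numpy, scipy, OpenCV 4.12 (cv2) and the standard library are available. Lean on these libraries where they do the work, as an engineer would, in place of code of your own. Each camera call takes 0.05 s, during which the arm holds its last target. There are 200 camera calls.

## Working session

There is one attempt and no reset: what is moved stays moved. The work goes in short steps, Python scripts to look and compute and a tool call to move; the robot and the scene stay as the last step left them, time stands still between calls to the robot, and variables do not carry over. Pictures are saved under pics/ and viewed, at most 10 in all, crops included, and the job is handed in when it is done.

Besides the shell and the picture viewer there is one more tool, called in YAML: its name, and indented under it one key for each argument. carry_out: Moves the arm, as the interface text tells. Shifts and turns lie within -1 to 1; 1 stands for 0.04 m of shift or 0.1 rad of turn. Its arguments: {"type":"object","properties":{"targets":{"type":"string"},"newtons":{"type":"number"}},"required":["targets"]}

```bash
mkdir -p pics; python3 - <<'E'
from workcell import monitor, camera, get_calibration
import cv2
for n in("scene","top"):
    im=camera(n); cv2.imwrite(f"pics/{n}0.png",im[:,:,::-1])
    print(get_calibration(n))
print(monitor.get_obs())
E
```

```text
{'fx': 376.5685786702128, 'fy': 376.5685786702128, 'cx': 258.2729248795204, 'cy': 199.52342166266163, 'view': array([[-0.62746355, -0.77861824, -0.00656787,  0.2984318 ],
       [-0.43837273,  0.36021662, -0.82345208,  0.30452231],
       [ 0.64352067, -0.51380699, -0.5673478 ,  0.96691936],
       [ 0.        ,  0.        ,  0.        ,  1.        ]])}
{'fx': 394.58435005085414, 'fy': 394.58435005085414, 'cx': 257.1980178044402, 'cy': 192.80657385815354, 'view': array([[ 0.01962913, -0.99980345, -0.00278606, -0.00372382],
       [-0.97993254, -0.018686  , -0.19845165,  0.5217395 ],
       [ 0.19836058,  0.00662558, -0.98010672,  1.42953076],
       [ 0.        ,  0.        ,  0.        ,  1.        ]])}
{'time': 0.1, 'q': array([-7.38551252e+01,  5.01102031e+00,  1.00410129e+01,  9.50995182e+01,
       -2.63597066e-04,  8.99997058e+01]), 'qd': array([-0.04048199, -0.01900321,  0.11097571, -0.0449682 ,  0.01149653,
        0.04741758]), 'joint_efforts': array([ 2.30908636e-04, -5.21562874e+01,  4.65653229e+01,  1.60591694e-02,
       -6.28213752e-05, -2.07633377e-06]), 'ee_pos': array([ 0.15294224, -0.52832925,  0.40404244]), 'tcp_rot': array([-1.79930474e+02,  2.63239841e-04,  1.61451693e+01]), 'wrist_force': array([-0.52507768, -0.05484072,  0.05989575]), 'torque': array([ 0.03383023,  0.00858411, -0.03912646]), 'grasp_force': 0.0, 'opening': 0.08534093015337349}
```

View pics/scene0.png

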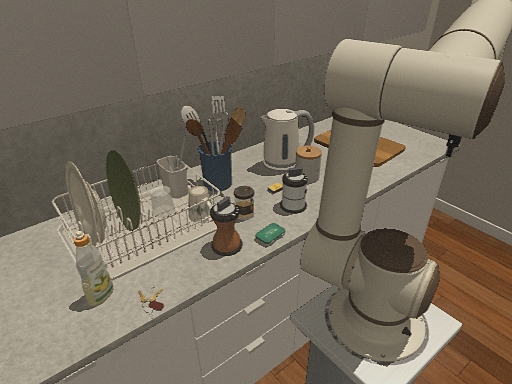

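View pics/top0.png

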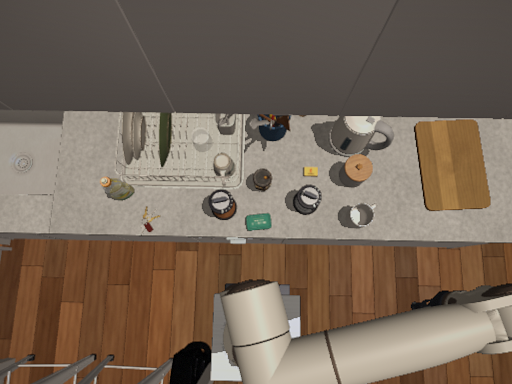

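The coffee grinder is on the robot's right, at top (308,200) and scene (293,190). The pepper mill is on the left, at top (222,204). I'll enlarge the grinder next.

```bash
cat > h.py <<'E'
import numpy as np
from workcell import get_calibration
def proj(n,p):
    c=get_calibration(n); q=c['view']@np.r_[p,1]
    return np.array([c['fx']*q[0]/q[2]+c['cx'],c['fy']*q[1]/q[2]+c['cy']])
def ray(n,u,v,z):
    c=get_calibration(n); R=c['view'][:3,:3];t=c['view'][:3,3]
    o=-R.T@t; d=R.T@np.array([(u-c['cx'])/c['fx'],(v-c['cy'])/c['fy'],1])
    return o+d*(z-o[2])/d[2]
E
python3 - <<'E'
import cv2,numpy as np
a=cv2.imread("pics/top0.png")[176:226,280:335]; b=cv2.imread("pics/scene0.png")[160:220,266:321]
s=lambda i:cv2.resize(i,None,fx=7,fy=7,interpolation=cv2.INTER_CUBIC)
a=s(a);b=s(b);h=max(a.shape[0],b.shape[0])
o=np.zeros((h,a.shape[1]+b.shape[1]+10,3),np.uint8);o[:a.shape[0],:a.shape[1]]=a;o[:b.shape[0],a.shape[1]+10:]=b
cv2.imwrite("pics/c1.png",o);print(o.shape)
E
```

```text
(420, 780, 3)
```

View pics/c1.png

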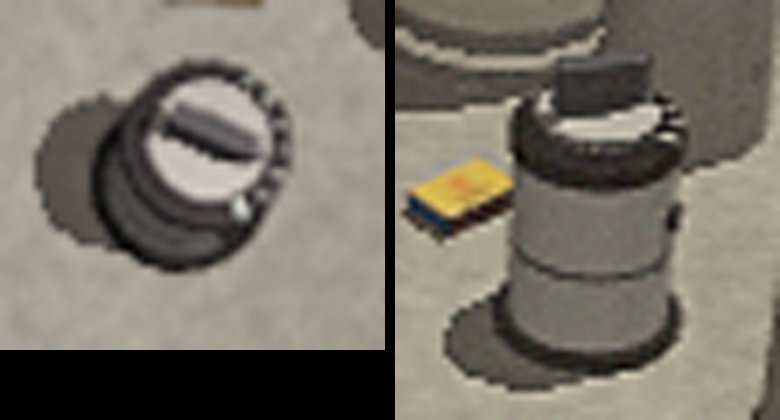

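```bash
python3 - <<'E'
from h import *
import cv2
P=lambda x,y,z:ray("top",280+(x+.5)/7-.5,176+(y+.5)/7-.5,z)
# disc and collar fit by eye & threshold
im=cv2.imread("pics/top0.png"); 
c=P(209,148,.129); print("disc centre",c)
z=P(240,209,.12); print("zero",z, np.degrees(np.arctan2(*(z-c)[1::-1])), np.linalg.norm(z-c))
m=P(250,87,.12); print("120mark",np.degrees(np.arctan2(*(m-c)[1::-1])),np.linalg.norm(m-c))
a=P(172,112,.157);b=P(258,147,.157);d=b-a;print("bar",a,b,(a+b)/2,np.degrees(np.arctan2(d[1],d[0])),np.linalg.norm(d))
# scene check: foot-centred ellipse and disc centre
S=lambda x,y,z:ray("scene",266+(x-395+.5)/7-.5,160+(y+.5)/7-.5,z)
print("scene bar",S(560,60,.157),S(650,55,.157)); print("collar",S(600,118,.12))
print("proj disc in scene crop",(proj("scene",c)-[266,160])*7+[395,0], "barends",[(proj("scene",p)-[266,160])*7+[395,0] for p in(a,b)])
for n,(u,v) in dict(mug=(357,215),match=(311,171),jar=(262,179),canister=(357,170)).items(): print(n,ray("top",u,v,.05))
E
```

```text
disc centre [ 0.49557593 -0.17973442  0.129     ]
zero [ 0.46606694 -0.19641719  0.12      ] -150.51855991823376 0.035072708237731724
120mark -33.33992183339296 0.04167791451053899
bar [ 0.50803243 -0.15785316  0.157     ] [ 0.49109542 -0.20047096  0.157     ] [ 0.49956393 -0.17916206  0.157     ] -111.67368294065153 0.04585999777416268
scene bar [ 0.50973937 -0.16469297  0.157     ] [ 0.48527362 -0.20208282  0.157     ]
collar [ 0.50089101 -0.18565345  0.12      ]
proj disc in scene crop [596.57798392 107.61033981] barends [array([549.05357059,  62.7965933 ]), array([636.33545783,  48.49836196])]
mug [ 0.44511262 -0.36609171  0.05      ]
match [ 0.6106595  -0.19648988  0.05      ]
jar [ 0.57587341 -0.01075124  0.05      ]
canister [ 0.61789055 -0.37136092  0.05      ]
```

The grinder axis is at about (0.498, -0.181). The bar points at about -113° and the ring sits about 40° from the stop. I'll swing over above it.

carry_out:
  targets: "0.4 0 0 0 0 -0.3 0.3; 0.8 0 0 0 0 -0.6 0.3; 0.8 0 0 0 0 -0.6 0.3; 0.8 0 0 0 0 -0.6 0.3; 0.8 0 0 0 0 -0.6 0.3; 0.8 0 0 0 0 -0.6 0.3; 0.8 0 0 0 0 -0.6 0.3; 0.8 0 0 0 0 -0.6 0.3"
  newtons: 40

```text
time: 0.77
ee_pos: [0.3656, -0.418, 0.4041]
tcp_rot: [-180.0, -0.0, 42.1]
wrist_force: [1.0, -0.8, 0.5]
opening: 0.0556
grasp_force: 0.0
```

carry_out:
  targets: "0.8 0 0 0 0 -0.6 0.3; 0.8 0 0 0 0 -0.6 0.3; 0.8 0 0 0 0 -0.6 0.3; 0.8 0 0 0 0 -0.6 0.3; 0.8 0 0 0 0 -0.6 0.3; 0.8 0 0 0 0 -0.6 0.3; 0.4 0 0 0 0 -0.3 0.3; 0 0 0 0 0 0 0.3"

```text
time: 1.43
ee_pos: [0.4945, -0.2547, 0.4042]
tcp_rot: [-180.0, -0.0, 64.6]
wrist_force: [0.1, -0.1, -1.2]
opening: 0.0556
grasp_force: 0.0
```

carry_out:
  targets: "0.2 -0.1 0 0 0 0 0.3; 0.4 -0.2 0.1 0 0 -0.2 0.3; 0.5 -0.2 0.2 0 0 -0.2 0.3; 0.4 -0.2 0.3 0 0 0 0.3; 0.2 0 0.4 0 0 0 0.3; 0 0 0.4 0 0 0 0.3; 0 0 0.3 0 0 0 0.3; 0 0 0 0 0 0 0.3"

```text
time: 2.1
ee_pos: [0.4952, -0.184, 0.3341]
tcp_rot: [-179.8, 0.0, 66.5]
wrist_force: [-1.5, -0.4, -1.0]
opening: 0.0554
grasp_force: 0.0
```

```bash
cat > ov.py <<'E'
from h import *
import cv2,sys
def overlay(imgs,c,bar,out,boxes={"top":(280,176,55,50),"scene":(266,160,55,60)},bars=True):
    res=[]
    for n,(x0,y0,w,h) in boxes.items():
        i=cv2.resize(imgs[n][y0:y0+h,x0:x0+w],None,fx=7,fy=7,interpolation=cv2.INTER_CUBIC)
        T=lambda p:((proj(n,p)-[x0,y0]+.5)*7)
        t=np.linspace(0,2*np.pi,90)
        for r,z,col in((.031,.129,(0,0,255)),(.044,.12,(0,255,0)),(.05,0,(255,255,0))):
            cv2.polylines(i,[np.int32([T([c[0]+r*np.cos(a),c[1]+r*np.sin(a),z]) for a in t])],True,col,1)
        d=np.array([np.cos(np.radians(bar)),np.sin(np.radians(bar))]);e=np.array([-d[1],d[0]])
        cv2.polylines(i,[np.int32([T([*(np.array(c)+s*.025*d+q*.007*e),.157]) for s,q in((1,1),(1,-1),(-1,-1),(-1,1))])],True,(255,0,255),1)
        res.append(cv2.copyMakeBorder(i,0,420-i.shape[0],0,10,cv2.BORDER_CONSTANT))
    cv2.imwrite(out,np.hstack(res))
E
python3 -c "
from ov import *
overlay({n:cv2.imread(f'pics/{n}0.png') for n in('top','scene')},(.498,-.181),-113,'pics/o1.png')"
```

```text
(no output)
```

View pics/o1.png

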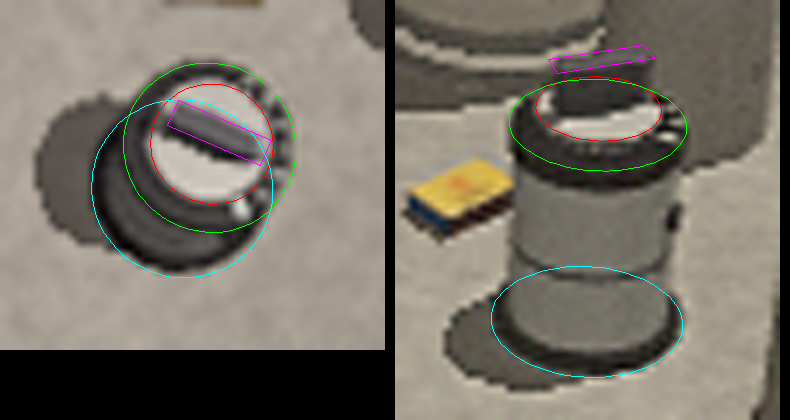

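The overlay fits within about 2 mm. I'll descend and grip the bar.

carry_out:
  targets: "0.1 0.05 0.1 0 0 0.2 0.3; 0 0 0.2 0 0 0 0.3; 0 0 0.2 0 0 0 0.3; 0 0 0.15 0 0 0 0.3; 0 0 0 0 0 0 0.3; 0 0 0 0 0 0 -0.2; 0 0 0 0 0 0 -0.4; 0 0 0 0 0 0 -0.4"

```text
time: 2.77
ee_pos: [0.4995, -0.1809, 0.3112]
tcp_rot: [180.0, -0.0, 65.4]
wrist_force: [-1.0, -1.2, 0.4]
opening: 0.0258
grasp_force: 0.0
```

carry_out:
  targets: "0 0 0 0 0 0 -0.6; 0 0 0 0 0 0 -0.8; 0 0 0 0 0 0 -1; 0 0 0 0 0 0 -1; 0 0 0 0 0 0 -1; 0 0 0 0 0 0 -1; 0 0 0 0 0 0 -1; 0 0 0 0 0 0 -1"

```text
time: 3.43
ee_pos: [0.4994, -0.1808, 0.3112]
tcp_rot: [180.0, -0.0, 65.4]
wrist_force: [-2.2, 1.7, 5.2]
opening: 0.013
grasp_force: 41.4
```

```bash
python3 -c "
from workcell import monitor
print(monitor.get_obs())"
```

```text
{'time': 3.4333, 'q': array([-1.98992658e+01,  1.51194709e+00, -3.88711213e+00,  8.45692960e+01,
       -1.29216508e-03,  9.46801147e+01]), 'qd': array([ 0.03633231,  0.03246901, -0.03275026,  0.07828072,  0.00831681,
        0.00708051]), 'joint_efforts': array([ 7.39857391e-02, -4.58803868e+01,  4.51170444e+01, -8.94623436e-01,
        2.15648662e-02, -2.72811198e-02]), 'ee_pos': array([ 0.49940814, -0.18077866,  0.31117871]), 'tcp_rot': array([ 1.79968355e+02, -1.29412766e-03,  6.54206194e+01]), 'wrist_force': array([-2.23526918,  1.70517906,  5.24632947]), 'torque': array([ 0.12741449,  0.38484979, -0.0601199 ]), 'grasp_force': 41.410669684410095, 'opening': 0.012988649578970163}
```

Gripped cleanly: opening 13 mm and small forces. Turning clockwise.

carry_out:
  targets: "0 0 0 0 0 0.2 -1; 0 0 0 0 0 0.4 -1; 0 0 0 0 0 0.4 -1; 0 0 0 0 0 0.4 -1; 0 0 0 0 0 0.4 -1; 0 0 0 0 0 0.4 -1; 0 0 0 0 0 0.2 -1; 0 0 0 0 0 0 -1"

```text
time: 4.1
ee_pos: [0.4994, -0.1808, 0.3112]
tcp_rot: [180.0, -0.0, 51.6]
wrist_force: [-1.2, 0.7, 5.1]
opening: 0.0131
grasp_force: 41.4
```

```bash
cat > s.py <<'E'
from workcell import monitor
import numpy as np
o=monitor.get_obs()
for k in("ee_pos","tcp_rot","wrist_force","torque","opening","grasp_force"):print(k,np.round(o[k],4))
E
python3 s.py
```

```text
ee_pos [ 0.4994 -0.1808  0.3112]
tcp_rot [ 1.799722e+02 -7.100000e-03  5.159550e+01]
wrist_force [-1.2498  0.7051  5.1451]
torque [ 0.1305  0.4249 -0.0428]
opening 0.0131
grasp_force 41.4251
```

carry_out:
  targets: "0 0 0 0 0 0.3 -1; 0 0 0 0 0 0.4 -1; 0 0 0 0 0 0.4 -1; 0 0 0 0 0 0.4 -1; 0 0 0 0 0 0.3 -1; 0 0 0 0 0 0.2 -1; 0 0 0 0 0 0.1 -1; 0 0 0 0 0 0 -1"

```text
time: 4.77
ee_pos: [0.4994, -0.1808, 0.3112]
tcp_rot: [180.0, -0.0, 39.6]
wrist_force: [-2.7, 1.6, 5.7]
opening: 0.013
grasp_force: 41.4
```

```bash
python3 s.py
```

```text
ee_pos [ 0.4994 -0.1808  0.3112]
tcp_rot [ 1.799699e+02 -1.650000e-02  3.960040e+01]
wrist_force [-2.7042  1.605   5.7454]
torque [0.1876 0.4729 0.0017]
opening 0.013
grasp_force 41.4406
```

carry_out:
  targets: "0 0 0 0 0 0.1 -1; 0 0 0 0 0 0.1 -1; 0 0 0 0 0 0.1 -1; 0 0 0 0 0 0.1 -1; 0 0 0 0 0 0.1 -1; 0 0 0 0 0 0.1 -1; 0 0 0 0 0 0 -1; 0 0 0 0 0 0 -1"

```text
time: 5.43
ee_pos: [0.4994, -0.1808, 0.3112]
tcp_rot: [180.0, -0.0, 36.2]
wrist_force: [-2.9, 0.4, 4.9]
opening: 0.0131
grasp_force: 41.4
```

```bash
python3 s.py
```

```text
ee_pos [ 0.4994 -0.1808  0.3112]
tcp_rot [ 1.79974e+02 -1.48000e-02  3.61967e+01]
wrist_force [-2.918   0.4438  4.8948]
torque [ 0.1452  0.5335 -0.0123]
opening 0.0131
grasp_force 41.4432
```

carry_out:
  targets: "0 0 0 0 0 0.1 -1; 0 0 0 0 0 0.1 -1; 0 0 0 0 0 0.1 -1; 0 0 0 0 0 0.1 -1; 0 0 0 0 0 0.1 -1; 0 0 0 0 0 0.1 -1; 0 0 0 0 0 0 -1; 0 0 0 0 0 0 -1"

```text
time: 6.1
ee_pos: [0.4994, -0.1808, 0.3112]
tcp_rot: [180.0, -0.0, 32.8]
wrist_force: [-2.2, -0.0, 6.0]
opening: 0.0129
grasp_force: 41.4
```

```bash
python3 s.py
```

```text
ee_pos [ 0.4994 -0.1808  0.3112]
tcp_rot [ 1.799763e+02 -1.450000e-02  3.275970e+01]
wrist_force [-2.1661 -0.0333  6.0364]
torque [ 0.1507  0.4047 -0.0156]
opening 0.0129
grasp_force 41.4449
```

carry_out:
  targets: "0 0 0 0 0 0.1 -1; 0 0 0 0 0 0.1 -1; 0 0 0 0 0 0.1 -1; 0 0 0 0 0 0.1 -1; 0 0 0 0 0 0 -1; 0 0 0 0 0 0 -1; 0 0 0 0 0 0 -1; 0 0 0 0 0 0 -1"

```text
time: 6.77
ee_pos: [0.4994, -0.1808, 0.3112]
tcp_rot: [180.0, -0.0, 30.5]
wrist_force: [-1.8, 0.7, 6.0]
opening: 0.0131
grasp_force: 41.4
```

```bash
python3 s.py
```

```text
ee_pos [ 0.4994 -0.1808  0.3112]
tcp_rot [ 1.799759e+02 -2.060000e-02  3.047210e+01]
wrist_force [-1.7519  0.7253  5.9587]
torque [ 0.132   0.4492 -0.0197]
opening 0.0131
grasp_force 41.4452
```

carry_out:
  targets: "0 0 0 0 0 0.1 -1; 0 0 0 0 0 0.1 -1; 0 0 0 0 0 0.1 -1; 0 0 0 0 0 0.1 -1; 0 0 0 0 0 0 -1; 0 0 0 0 0 0 -1; 0 0 0 0 0 0 -1; 0 0 0 0 0 0 -1"

```text
time: 7.43
ee_pos: [0.4994, -0.1808, 0.3112]
tcp_rot: [180.0, -0.0, 28.2]
wrist_force: [-1.9, 0.4, 6.1]
opening: 0.0129
grasp_force: 41.4
```

```bash
echo 'print(o["joint_efforts"][5],o["q"][5])' >> s.py; python3 s.py
```

```text
ee_pos [ 0.4994 -0.1808  0.3112]
tcp_rot [ 1.799787e+02 -2.160000e-02  2.818010e+01]
wrist_force [-1.9236  0.4399  6.0674]
torque [0.1721 0.4531 0.0032]
opening 0.0129
grasp_force 41.4462
-0.0208011717768386 131.92145907174478
```

carry_out:
  targets: "0 0 0 0 0 0.1 -1; 0 0 0 0 0 0.1 -1; 0 0 0 0 0 0.1 -1; 0 0 0 0 0 0.1 -1; 0 0 0 0 0 0 -1; 0 0 0 0 0 0 -1; 0 0 0 0 0 0 -1; 0 0 0 0 0 0 -1"

```text
time: 8.1
ee_pos: [0.4994, -0.1807, 0.3112]
tcp_rot: [180.0, -0.0, 25.9]
wrist_force: [-2.1, 0.2, 5.6]
opening: 0.013
grasp_force: 42.1
```

```bash
python3 s.py
```

```text
ee_pos [ 0.4994 -0.1807  0.3112]
tcp_rot [ 1.799755e+02 -1.520000e-02  2.592380e+01]
wrist_force [-2.132   0.1612  5.5787]
torque [0.0903 0.5081 0.3922]
opening 0.013
grasp_force 42.0592
0.38817725144326687 134.1818085254749
```

carry_out:
  targets: "0 0 0 0 0 0.1 -1; 0 0 0 0 0 0 -1; 0 0 0 0 0 0 -1; 0 0 0 0 0 0 -1; 0 0 0 0 0 0 -1; 0 0 0 0 0 0 -1; 0 0 0 0 0 0 -1; 0 0 0 0 0 0 -1"

```text
time: 8.77
ee_pos: [0.4994, -0.1807, 0.3112]
tcp_rot: [180.0, -0.0, 25.4]
wrist_force: [-2.3, -0.7, 5.3]
opening: 0.0131
grasp_force: 44.2
```

```bash
python3 s.py
```

```text
ee_pos [ 0.4994 -0.1807  0.3112]
tcp_rot [ 1.799719e+02 -1.600000e-02  2.537280e+01]
wrist_force [-2.2884 -0.7092  5.2685]
torque [0.0507 0.4746 0.6383]
opening 0.0131
grasp_force 44.177
0.6454307399690151 134.73447420019724
```

The stop is at tool yaw of about 26.8° (torque extrapolated back to zero). Backing off to about 86.9°.

carry_out:
  targets: "0 0 0 0 0 -0.3 -1; 0 0 0 0 0 -0.7 -1; 0 0 0 0 0 -0.7 -1; 0 0 0 0 0 -0.7 -1; 0 0 0 0 0 -0.7 -1; 0 0 0 0 0 -0.7 -1; 0 0 0 0 0 -0.7 -1; 0 0 0 0 0 -0.7 -1"

```text
time: 9.43
ee_pos: [0.4994, -0.1808, 0.3112]
tcp_rot: [180.0, -0.0, 55.3]
wrist_force: [-0.8, 0.6, 4.8]
opening: 0.0129
grasp_force: 41.4
```

carry_out:
  targets: "0 0 0 0 0 -0.8 -1; 0 0 0 0 0 -0.8 -1; 0 0 0 0 0 -0.8 -1; 0 0 0 0 0 -0.8 -1; 0 0 0 0 0 -0.8 -1; 0 0 0 0 0 -0.8 -1; 0 0 0 0 0 -0.5 -1; 0 0 0 0 0 -0.2 -1"

```text
time: 10.1
ee_pos: [0.4994, -0.1808, 0.3112]
tcp_rot: [180.0, 0.0, 86.8]
wrist_force: [-1.9, 1.4, 6.8]
opening: 0.0127
grasp_force: 41.3
```

```bash
python3 s.py
```

```text
ee_pos [ 0.4994 -0.1808  0.3112]
tcp_rot [1.799665e+02 8.500000e-03 8.679160e+01]
wrist_force [-1.9155  1.3696  6.8108]
torque [ 0.1296  0.4157 -0.0761]
opening 0.0127
grasp_force 41.3102
-0.31684504821896553 73.30912614549837
```

Yaw 86.8°, which is 60° from the stop. Opening, lifting and moving aside to check.

carry_out:
  targets: "0 0 0 0 0 0 -1; 0 0 0 0 0 0 -0.8; 0 0 0 0 0 0 -0.6; 0 0 0 0 0 0 -0.4; 0 0 0 0 0 0 -0.2; 0 0 0 0 0 0 0; 0 0 0 0 0 0 0; 0 0 0 0 0 0 0"

```text
time: 10.77
ee_pos: [0.4994, -0.1808, 0.3106]
tcp_rot: [-180.0, -0.0, 86.6]
wrist_force: [0.6, 0.7, -0.4]
opening: 0.0427
grasp_force: 0.0
```

carry_out:
  targets: "0 0 -0.2 0 0 0 0; 0 0 -0.4 0 0 0 0; 0 0 -0.5 0 0 0 0; 0 0 -0.5 0 0 0 0; 0 0 -0.5 0 0 0 0; 0 0 -0.3 0 0 0 0; -0.2 0 0 0 0 0 0; -0.5 0 0 0 0 0 0"

```text
time: 11.43
ee_pos: [0.498, -0.2081, 0.4077]
tcp_rot: [179.9, 0.0, 86.7]
wrist_force: [-0.2, -0.5, -1.4]
opening: 0.0426
grasp_force: 0.0
```

carry_out:
  targets: "-0.7 0 0 0 0 0.4 0; -0.7 0 0 0 0 0.4 0; -0.7 0 0 0 0 0.4 0; -0.7 0 0 0 0 0.4 0; -0.7 0 0 0 0 0.4 0; -0.7 0 0 0 0 0.4 0; -0.4 0 0 0 0 0.2 0; 0 0 0 0 0 0 0"

```text
time: 12.1
ee_pos: [0.4654, -0.3924, 0.4054]
tcp_rot: [-179.9, 0.0, 71.5]
wrist_force: [1.2, 0.7, 0.3]
opening: 0.0427
grasp_force: 0.0
```

carry_out:
  targets: "-0.5 0 0 0 0 0.3 0; -0.7 0 0 0 0 0.4 0; -0.7 0 0 0 0 0.4 0; -0.7 0 0 0 0 0.4 0; -0.4 0 0 0 0 0.2 0; 0 0 0 0 0 0 0; 0 0 0 0 0 0 0; 0 0 0 0 0 0 0"

```text
time: 12.77
ee_pos: [0.4217, -0.4996, 0.4067]
tcp_rot: [-180.0, -0.0, 62.1]
wrist_force: [-0.3, 0.7, 0.3]
opening: 0.0425
grasp_force: 0.0
```

```bash
python3 - <<'E'
from ov import *
from workcell import camera
I={n:np.ascontiguousarray(camera(n)[:,:,::-1]) for n in("top","scene")}
overlay(I,(.4993,-.1808),-93.2,'pics/o2.png')
for n in I: cv2.imwrite(f"pics/{n}2.png",I[n])
for n in I:
    d=cv2.absdiff(I[n],cv2.imread(f"pics/{n}0.png")).max(2)>40
    k,_,st,_=cv2.connectedComponentsWithStats(d.astype(np.uint8)); print(n,[s.tolist() for s in st[1:] if s[4]>15])
E
```

```text
top [[379, 154, 133, 87, 2819], [300, 191, 9, 7, 28], [308, 196, 10, 4, 18], [285, 196, 88, 43, 1703], [364, 203, 10, 9, 27], [503, 207, 9, 7, 16], [470, 225, 8, 8, 30], [203, 240, 309, 144, 24873], [352, 246, 20, 18, 92], [312, 279, 17, 15, 50], [411, 290, 49, 20, 523], [211, 330, 14, 23, 157]]
scene [[378, 0, 6, 13, 47], [315, 0, 197, 139, 7694], [320, 113, 7, 5, 17], [298, 116, 65, 175, 3302], [445, 134, 17, 24, 197], [365, 145, 13, 12, 87], [358, 158, 17, 45, 367], [365, 231, 50, 37, 1045], [358, 233, 53, 39, 147], [427, 250, 10, 13, 66], [408, 267, 32, 52, 400], [405, 268, 21, 22, 92], [349, 291, 3, 8, 16], [369, 344, 39, 15, 218], [326, 347, 38, 26, 330], [372, 360, 22, 7, 61]]
```

View pics/o2.png

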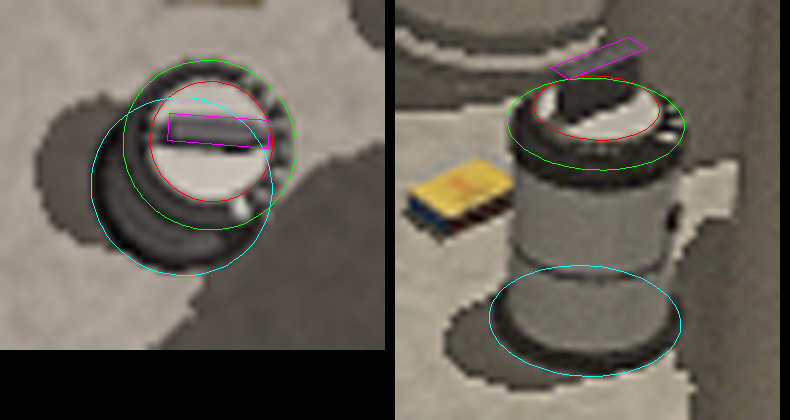

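View pics/top2.png

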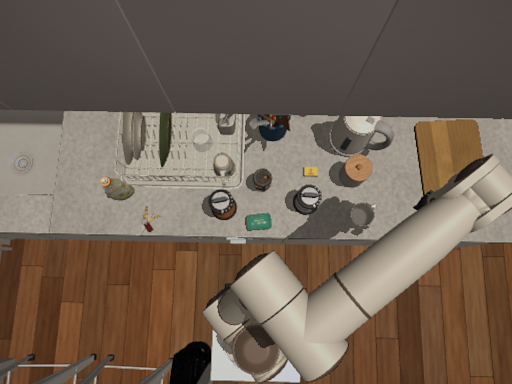

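The bar matches the predicted 60° orientation, and it points at the third mark, mid-scale. The other objects haven't moved and the gripper is clear. Handing in.

```bash
python3 -c "
from workcell import bot
print(bot.job_done())"
```

```text
the job is handed in; nothing more can be done
None
```

The coffee grinder's ring was turned clockwise to its stop, backed off 60° (three marks) and released; the pictures show the pepper mill and the other things unmoved, and the job is handed in.

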